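# Set a liner tile's joint with a spacer and hold it pressed

## Robot

A 7-joint arm with a two-finger parallel gripper is mounted at the origin on the work surface. World frame = base frame: x ahead of the robot, y to its left, z up, the work surface at z = 0. Lengths are in mm, angles in rad, forces in N, time in s.
With the tool pointing down it reaches from about 400 to 875 mm from the base axis. Payload 4.4 kg.
Tool frame: the origin (TCP) lies at the very end of the fingers, on their centre line; the grasp point (between the pads) lies 19 mm behind it; z points along the fingers, y is the line along which they close (so a half turn about z gives the same grasp; the last joint's range is limited). The gripper opens to 85 mm and grips with 20 to 120 N. Pads are 22 mm wide; open, the fingers measure 114 mm over their backs; the gripper's body (76 mm by 85 mm) begins 54 mm behind the grasp point. The pads swing forward as they close: fully open they stand 13 mm farther back than shut.
Start: joints at [-1.234, 0.628, 0.038, 1.517, -0.027, 0.996, -0.02], TCP at [254.775, 598.003, 231.313] pointing down, gripper open.
Joint ranges: [-3.06, 3.06], [-0.37, 2.12], [-1.25, 1.32], [0.18, 2.47], [-1.1, 4.24], [0.23, 1.98], [-2.94, 2.94]. Speed limits (rad/s): [2.57, 2.57, 3.14, 3.14, 3.14, 3.14, 3.14].

## Interface

Orientations are given as [roll, pitch, yaw] about the fixed x, y, z axes, in that order (R = Rz(yaw) Ry(pitch) Rx(roll)).
In Python, from cell import read_state, get_image, camera_params, finish_job gives the robot as it stands.
- The arm moves only by the tool arm_command, never from a script. Its argument "deltas" is a list of rows, each an object of numbers: "dx", "dy", "dz": the shift along the world's x, y, z in m; "yaw": the turn about the world's z in degrees; "jaw": the opening, from 0 (shut) to 1 (fully open). A call has 1 to 20 rows; each row is the pose to reach, as a shift and turn from the pose commanded when the call began; what a row does not reach only later rows make up. A row lasts 1/10 s, in which the tool goes at most 50 mm and 8.59 degrees, less where a joint would pass 70% of its speed; a pose out of reach is approached as far as the arm can. A call with a gripper value outside its range is refused whole. The fingers move at their own pace and stop on an object; the grip force is fixed at half the most. Time passes only in rows, so rows that repeat a pose let the fingers close. It gives the time, the measured TCP pose, the force, the opening and the grip force at its end, in the units of the state.
- read_state(): the state, without advancing time (a new reading comes with each control period).
- get_image(name): name is "side" or "top"; returns (picture, depth): 480x640x3 uint8, red, green, blue; 480x640 float32, mm along the optical axis (not along the pixel's ray), 0 where there is no reading.
- camera_params(name): a dict with "camera_matrix" (3x3 intrinsics, pixels), "k1" (the pictures are not rectified: a ray, as slopes to the right and down, at radius r is drawn at 1 + k1 r^2 times it, then the intrinsics apply), "extrinsics" (4x4, takes a point from camera to world coordinates). Camera axes: x right, y down, z forward; pixel columns grow to the right and rows downward; lengths in mm; the calibration is good to about 2 mm. A picture is of the moment at which its call begins. camera_params takes no time and is no camera call.
- finish_job(): hands the job in; it is judged then, once.
The state is a dict: "clock": time; "qpos": joint angles; "qd": joint speeds; "tau": joint torques, N m; "eef_pos": TCP position; "tool_rot": TCP orientation; "force": force on the tool from outside, world axes, zero at the start; "torque": the same for the moment, N m; "width": finger opening in mm; "gripper_force": force on a finger pad.
Only numpy, scipy, OpenCV 4.12 (cv2) and the standard library are available. Lean on these libraries where they do the work, as an engineer would, in place of code of your own. Each camera call takes 0.05 s, during which the arm holds its last target. There are 200 camera calls.

## Task

On the setting bed a liner tile lies between two end stops: stand the 12 mm spacer upright in the one joint that is wide enough for it, down on the bed and about mid-length of the joint, without shifting the tile beforehand, and let go of it. Then take the tile by its lug and press it flat against the spacer, so that tile, spacer and stop sit tight and square face to face with the tile flat on the bed, and finish while still holding the tile pressed there with a steady push of about 10 N, ready for tacking. Leave the thicker bar, the washer and the bolt beside the bed where they are.

Things in the scene. Friction and masses are not known exactly. Their poses are not given: they have to be found in the camera images.
- bed: dark steel base plate of the setting bed, 120 (x) x 300 (y) x 8 mm (z), fixed to the bench; origin under its centre at bench height, so its top is 8 mm above the origin; y runs along the row stop - tile - stop
- stop_slim: the slimmer of two end stops fixed on the bed, a steel block 80 (x) x 40 (y) x 20 mm (z); origin at the centre of its underside, axes parallel to the bed's; it may be at either end of the row. The wide joint (about 18 to 24 mm) is the one between it and the tile
- stop_broad: the broader end stop fixed on the bed, a steel block 80 (x) x 72 (y) x 20 mm (z); origin at the centre of its underside, axes parallel to the bed's; at the other end of the row. The joint between it and the tile is only about 2 to 8 mm wide
- tile: loose aluminium liner tile lying on the bed between the stops, 80 (x) x 120 (y) x 20 mm (z), about 0.4 to 0.85 kg, origin at the centre of its underside; within a few degrees of the bed's direction. On its top, in the middle, stands a lug 40 (x) x 20 (y) x 40 mm (z), so the lug's top is 60 mm above the tile's underside
- lug (a point): point in the tile's lug, 45 mm above the tile's underside and 15 mm below the lug's top; axes as the tile's: pinch the lug across y (20 mm)
- spacer: loose steel spacer standing upright on the bench, 50 (x) x 12 (y, its thickness) x 70 mm (z), about 0.3 kg; origin at the centre of its underside. To stand in a joint its y goes along the bed's y (either way round). It, the tile and the stops are rigid, so contact is hard
- thick_bar: loose bystander: a steel bar like the spacer but 28 mm thick, 50 (x) x 28 (y) x 70 mm (z), too thick for either joint; leave it alone
- washer: loose bystander: flat steel washer 42 mm across, 5 mm thick; leave it alone
- bolt: loose bystander: bolt with a nut lying on the bench, about 60 mm long, 22 mm high; leave it alone
Not all that is in view belongs to the job. Leave any pink or yellow look-alike of the spacer alone. Leave any red look-alike of the tile alone.

How it is judged:
By the outcome, as a careful person would: the job done as asked, in the order asked, and still so for the second after the job is handed in, while the arm keeps its last pose, push and grip.
It also fails if it takes over 58 s, if anything falls off the work surface, if the arm or the gripper's body presses on something with over 40 N, if the wrist force passes 120 N, or if a joint passes its speed limit or range.

## Working session

There is one attempt and no reset: what is moved stays moved. The work goes in short steps, Python scripts to look and compute and a tool call to move; the robot and the scene stay as the last step left them, time stands still between calls to the robot, and variables do not carry over. Pictures are saved under pics/ and viewed, at most 10 in all, crops included, and the job is handed in when it is done.

Besides the shell and the picture viewer there is one more tool, called after "Emit:" as a command line: name --argument value ..., lists and objects as JSON in quotes. arm_command: Moves the arm, as the interface text tells. Its arguments: {"type":"object","properties":{"deltas":{"type":"array"}},"required":["deltas"]}

```bash
mkdir -p pics
cat > h.py <<'E'
import numpy as np, cv2
from cell import read_state, get_image, camera_params, finish_job
def cast(name,px,z):
    "pixels (N,2) -> world points on plane z"
    p=camera_params(name);K=np.array(p["camera_matrix"],float);E=np.array(p["extrinsics"],float)
    px=np.atleast_2d(np.asarray(px,float))
    d=np.c_[(px[:,0]-K[0,2])/K[0,0],(px[:,1]-K[1,2])/K[1,1]]
    u=d.copy()
    for _ in range(20): u=d/(1+p["k1"]*(u**2).sum(1,keepdims=True))
    r=np.c_[u,np.ones(len(u))]@E[:3,:3].T; o=E[:3,3]
    return o+r*((z-o[2])/r[:,2])[:,None]
def cloud(name,dep):
    "world xyz image from depth"
    p=camera_params(name);K=np.array(p["camera_matrix"],float);E=np.array(p["extrinsics"],float)
    v,w=np.mgrid[0:480,0:640]
    d=np.stack([(w-K[0,2])/K[0,0],(v-K[1,2])/K[1,1]],-1);u=d.copy()
    for _ in range(20): u=d/(1+p["k1"]*(u**2).sum(-1,keepdims=True))
    c=np.concatenate([u,np.ones((480,640,1))],-1)*dep[...,None]
    return c@E[:3,:3].T+E[:3,3]
E
python3 - <<'E'
from h import *
s=read_state();print({k:np.round(v,3).tolist() for k,v in s.items()})
for n in("top","side"):
    im,d=get_image(n);np.savez(f"{n}0.npz",im=im,d=d);cv2.imwrite(f"pics/{n}0.png",im[...,::-1]);p=camera_params(n);print(n,np.round(p["camera_matrix"],1).tolist(),p["k1"],np.round(p["extrinsics"],3).tolist())
E
```

```text
{'clock': 0.0, 'qpos': [-1.234, 0.629, 0.038, 1.518, -0.027, 0.996, -0.02], 'qd': [0.0, -0.0, -0.0, 0.001, 0.002, -0.0, 0.0], 'tau': [-0.0, -56.34, 1.227, -19.344, 0.011, 0.011, 0.0], 'eef_pos': [254.539, 597.426, 230.413], 'tool_rot': [-3.14, 0.0, 2.739], 'force': [-0.607, -0.026, 0.056], 'torque': [0.009, 0.043, 0.035], 'gripper_force': 0.0, 'width': 85.419}
top [[503.8, 0.0, 322.6], [0.0, 503.8, 239.1], [0.0, 0.0, 1.0]] -0.13425818288957536 [[-0.023, -0.998, 0.064, 445.074], [-1.0, 0.022, -0.013, 49.017], [0.012, -0.065, -0.998, 1044.279], [0.0, 0.0, 0.0, 1.0]]
side [[475.8, 0.0, 326.9], [0.0, 475.8, 237.1], [0.0, 0.0, 1.0]] -0.018532136084440518 [[-0.979, -0.155, 0.132, 412.149], [-0.203, 0.729, -0.653, 607.049], [0.005, -0.667, -0.745, 714.112], [0.0, 0.0, 0.0, 1.0]]
```

View pics/top0.png

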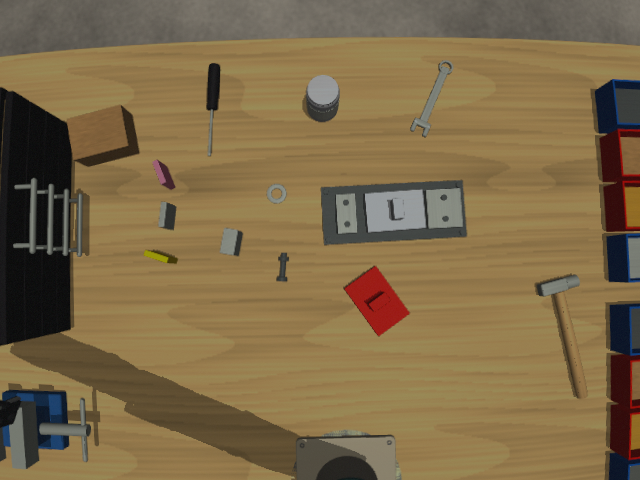

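View pics/side0.png

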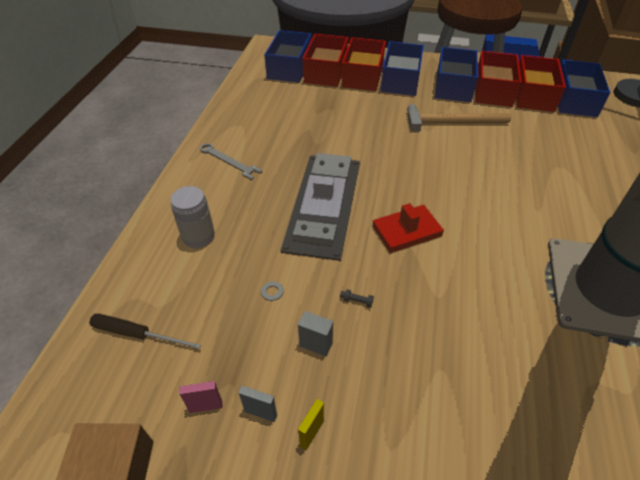

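The pictures show these possible spacers (top view): grey (167,216), grey (231,242), pink (163,174) and yellow (160,257). The thinner grey one at (167,216) fits the description, and (231,242) is the thick bar. On the bed the slim stop is at the left (346,214) and the broad stop at the right (445,208), so the wide joint is at about u=360. I'll check this in a crop and measure.

Run:
```python
from h import *
z=np.load("top0.npz");im,d=z["im"],z["d"]
a=cv2.resize(im[150:280,130:260],(390,390),interpolation=cv2.INTER_CUBIC);b=cv2.resize(im[170:250,315:475],(800,400)[0:2],interpolation=cv2.INTER_CUBIC)[:,:]
b=cv2.resize(b,(400,200));b2=cv2.resize(im[175:250,315:415],(400,300),interpolation=cv2.INTER_CUBIC)
o=np.zeros((500,800,3),np.uint8);o[:390,:390]=a;o[:200,400:]=b;o[200:500,400:]=b2
cv2.imwrite("pics/crop1.png",o[...,::-1])
W=cloud("top",d)
def rect(m,name,zz):
    n,l,st,c=cv2.connectedComponentsWithStats(m.astype(np.uint8))
    for i in range(1,n):
        if st[i,4]<25: continue
        px=np.argwhere(l==i)[:,::-1].astype(float)
        # use boundary incl pixel extents
        cs,_=cv2.findContours((l==i).astype(np.uint8),cv2.RETR_EXTERNAL,cv2.CHAIN_APPROX_NONE)
        zm=np.median(W[l==i][:,2])
        w=cast("top",px,zz)
        r=cv2.minAreaRect(w[:,:2].astype(np.float32))
        print(name,"px",c[i].round(1),"n",st[i,4],"z",zm.round(1),"mean",w.mean(0).round(1),"rect",np.round(r[0],1),np.round(r[1],1),round(r[2],1))
reg=np.zeros((480,640),bool);reg[150:280,130:260]=1
Z=W[...,2]
rect(reg&(Z>60)&(Z<80),"tall",70)
rb=np.zeros((480,640),bool);rb[170:255,310:480]=1
rect(rb&(Z>60)&(Z<76),"lug",68)
rect(rb&(Z>22)&(Z<36),"blk",28)
rect(rb&(Z>5)&(Z<45),"bed",8)
print("bench z",np.median(Z[260:330,200:320]), "std",Z[290:320,200:260].std())
z=np.load("side0.npz");Ws=cloud("side",z["d"]);d0=Ws[...,2]
m=(d0>62)&(d0<78)
for (u0,u1,v0,v1) in((235,280,380,425),(295,340,305,360)):
    mm=np.zeros_like(m);mm[v0:v1,u0:u1]=1;mm&=m
    px=np.argwhere(mm)[:,::-1]; w=cast("side",px,70);r=cv2.minAreaRect(w[:,:2].astype(np.float32))
    print("side",len(px),w.mean(0).round(1),r,np.median(Ws[mm],0).round(1))
```

```text
tall px [159.2 171.6] n 180 z 69.7 mean [648.9 356.6  70. ] rect [648.9 356.4] [52.3 14.5] 23.1
tall px [162.9 214.3] n 174 z 69.4 mean [563.6 348.5  70. ] rect [563.2 348. ] [14.8 50.2] 82.9
tall px [228.8 241. ] n 351 z 69.8 mean [508.  218.2  70. ] rect [508.1 217.9] [28.3 48. ] 79.0
tall px [156.2 255.8] n 171 z 69.8 mean [482.3 362.2  70. ] rect [482.2 362.5] [52.2 13. ] 70.9
lug px [398.  208.1] n 217 z 68.5 mean [ 565.4 -113.3   68. ] rect [ 565.  -113.2] [40.9 21.3] 2.7
blk px [394.1 211. ] n 2010 z 28.6 mean [ 564.6 -111.8   28. ] rect [ 565.2 -112.6] [ 80.7 120.1] 3.5
blk px [443.6 208.1] n 1400 z 28.7 mean [ 568.6 -214.6   28. ] rect [ 568.9 -214.4] [81. 76.] 1.9
blk px [345.9 213.6] n 772 z 28.6 mean [561.2 -13.3  28. ] rect [561.4 -13.3] [80.2 40.3] 1.9
bed px [392.9 212.2] n 7848 z 25.6 mean [ 564.7 -113.     8. ] rect [ 565.1 -114.2] [123.3 299.9] 2.3
bench z 0.27376085408400286 std 60.21450398532026
side 361 [562.2 353.7  70. ] ((562.5479125976562, 354.0279541015625), (14.700553894042969, 51.870723724365234), 83.3075180053711) [562.4 353.7  69.3]
side 559 [507.8 224.5  70. ] ((507.99151611328125, 224.6324462890625), (31.964237213134766, 50.7985725402832), 79.91783142089844) [508.1 223.8  68.7]
```

View pics/crop1.png

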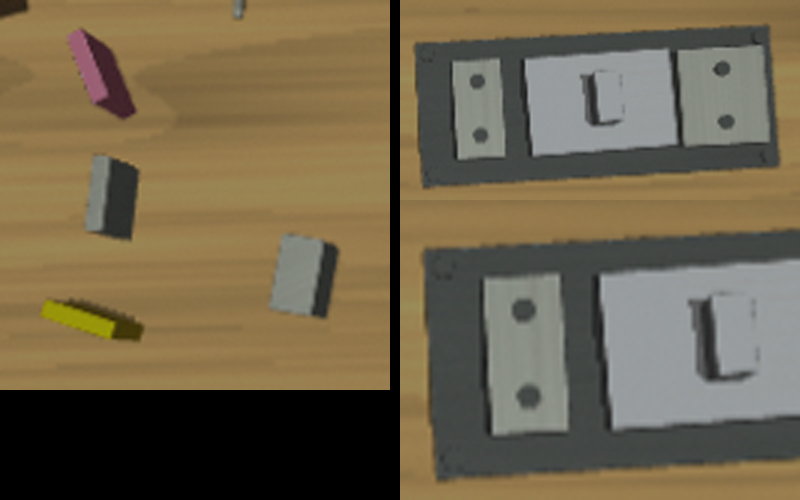

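The crop confirms that the grey bar at top px (163,214) is about 12 mm thick and 70 mm tall, so it is the spacer. The one at (229,241) is the 28 mm bar. The wide joint is on the +y side, at the slim stop. Next I'll refine the measurements with both views and check the corridor heights.

Run:
```python
from h import *
z=np.load("top0.npz");W=cloud("top",z["d"]);ok=z["d"]>0
for x0 in range(200,700,50):
    print(x0,[int(W[...,2][ok&(abs(W[...,0]-x0-25)<25)&(abs(W[...,1]-y-25)<25)].max(initial=-1)) for y in range(250,750,50)])
zs=np.load("side0.npz");S=cloud("side",zs["d"])
def edge(C,name,band,sel,h,dirn):  # robust centre by cloud percentile
    m=(abs(C[...,2]-h)<band)&sel(C)
    p=cast(name,np.argwhere(m)[:,::-1],h)[:,:2]; r=cv2.minAreaRect(p.astype(np.float32)); print(name,dirn,len(p),np.round(r[0],1),np.round(r[1],1),round(r[2],1),"mean",p.mean(0).round(1),"med z",np.median(C[m][:,2]).round(1))
box=lambda x0,x1,y0,y1:(lambda C:(C[...,0]>x0)&(C[...,0]<x1)&(C[...,1]>y0)&(C[...,1]<y1))
for C,n in((W,"top"),(S,"side")):
    edge(C,n,3,box(530,600,325,375),70,"spacer")
    edge(C,n,3,box(535,600,-135,-90),68,"lug")
    edge(C,n,3,box(510,615,-39,10),28,"slim")
    edge(C,n,3,box(510,615,-178,-47),28,"tile")
    edge(C,n,3,box(510,620,-260,-175),28,"broad")
# joint edges by per-x rows in top: along-bed transitions from height
for n,f in(("top","top0.npz"),("side","side0.npz")):
    q=np.load(f);g=cv2.GaussianBlur(cv2.cvtColor(q["im"],cv2.COLOR_RGB2GRAY).astype(np.float32),(0,0),.6)
    P=camera_params(n);K=np.array(P["camera_matrix"],float);E=np.linalg.inv(np.array(P["extrinsics"],float))
    def proj(p):
        c=p@E[:3,:3].T+E[:3,3];u=c[:,:2]/c[:,2:];u=u*(1+P["k1"]*(u**2).sum(1,keepdims=True));return u*[K[0,0],K[1,1]]+[K[0,2],K[1,2]]
    for nm,y0,s in(("slimface",-34,1),("tileface",-52,-1)):
        R=[]
        for x in np.arange(535,596,4.):
            ys=np.arange(y0-8,y0+8,.25);px=proj(np.c_[np.full(len(ys),x),ys,np.full(len(ys),28.)]).astype(np.float32)
            v=cv2.remap(g,px[:,0],px[:,1],cv2.INTER_LINEAR).ravel();gr=np.gradient(v)*s
            gr=np.clip(gr,0,None);k=gr.argmax();w=slice(max(0,k-8),k+9);R.append((x,(ys[w]*gr[w]).sum()/gr[w].sum()))
        R=np.array(R);c=np.polyfit(R[:,0]-565,R[:,1],1);res=R[:,1]-np.polyval(c,R[:,0]-565);k=abs(res)<1.5;c=np.polyfit(R[k,0]-565,R[k,1],1)
        print(n,nm,"y@565",c[1].round(2),"yaw deg",np.degrees(np.arctan(c[0])).round(2),"rms",res[k].std().round(2),k.sum())
```

```text
200 [5, 5, 5, 6, 5, 333, 298, 144, 29, 29]
250 [6, 4, 5, 6, 5, 5, 298, 5, 5, 5]
300 [5, 4, 6, 5, 5, 5, 250, 4, 4, 0]
350 [4, 7, 6, 6, 5, 5, 251, -1, -1, -1]
400 [6, 6, 5, 4, 5, 6, 250, -1, -1, -1]
450 [5, 73, 73, 6, 8, 230, 251, -1, -1, -1]
500 [6, 72, 72, 5, 5, 231, 251, -1, -1, -1]
550 [6, 74, 74, 6, 6, 231, 251, -1, -1, -1]
600 [8, 74, 73, 6, 6, 230, 252, 200, -1, -1]
650 [18, 6, 75, 66, 73, 75, 256, 200, -1, -1]
top spacer 122 [563.5 349.4] [11.8 49.8] 83.7 mean [563.6 349.9] med z 70.4
top lug 191 [ 565.7 -113.4] [19.8 39.7] 88.0 mean [ 566.1 -113.7] med z 68.5
top slim 643 [561.4 -13.3] [80.3 40.1] 2.1 mean [561.1 -13. ] med z 28.4
top tile 1748 [ 565.5 -116.5] [ 80.7 126.4] 3.5 mean [ 564.7 -112.3] med z 28.4
top broad 1178 [ 569.  -214.9] [81.1 74.8] 1.5 mean [ 568.8 -214.9] med z 28.4
side spacer 306 [563.2 352.8] [13.  50.1] 84.2 mean [563.  352.7] med z 69.5
side lug 118 [ 566.2 -107.8] [39.5 21.5] 4.4 mean [ 566.4 -108. ] med z 66.3
side slim 525 [562.1  -8.2] [79.6 41.4] 1.8 mean [562.5  -8.5] med z 26.9
side tile 995 [ 566.3 -112.3] [ 79.7 132.4] 3.2 mean [563.9 -97.8] med z 26.6
side broad 594 [ 569.3 -209.1] [79.5 73.6] 1.9 mean [ 568.6 -209.8] med z 26.5
top slimface y@565 -33.19 yaw deg 1.93 rms 0.43 16
top tileface y@565 -54.03 yaw deg 3.44 rms 0.42 16
side slimface y@565 -29.56 yaw deg 2.77 rms 0.44 16
side tileface y@565 -49.52 yaw deg 3.77 rms 0.43 16
```

Emit:
arm_command --deltas '[{"dx":0,"dy":0,"dz":0.03},{"dx":0,"dy":0,"dz":0.06},{"dx":0,"dy":0,"dz":0.1},{"dx":0.0,"dy":-0.03,"dz":0.12,"yaw":2},{"dx":0.02,"dy":-0.07,"dz":0.12,"yaw":4},{"dx":0.05,"dy":-0.11,"dz":0.12,"yaw":7},{"dx":0.09,"dy":-0.14,"dz":0.12,"yaw":10},{"dx":0.13,"dy":-0.17,"dz":0.11,"yaw":13},{"dx":0.17,"dy":-0.2,"dz":0.09,"yaw":15},{"dx":0.21,"dy":-0.22,"dz":0.06,"yaw":17},{"dx":0.25,"dy":-0.24,"dz":0.03,"yaw":17},{"dx":0.285,"dy":-0.247,"dz":0.0,"yaw":17},{"dx":0.3085,"dy":-0.247,"dz":-0.03,"yaw":17},{"dx":0.3085,"dy":-0.247,"dz":-0.05,"yaw":17},{"dx":0.3085,"dy":-0.247,"dz":-0.05,"yaw":17},{"dx":0.3085,"dy":-0.247,"dz":-0.05,"yaw":17}]'

```text
invalid input at $.deltas[0]: expected keys dx, dy, dz, yaw, jaw
```

Run:
```python
from h import *
s=read_state();print({k:np.round(s[k],3).tolist() for k in("clock","eef_pos","tool_rot","force","width")})
o=np.zeros((500,800,3),np.uint8)
for i,n in enumerate(("top","side")):
    im,d=get_image(n);np.savez(f"{n}1.npz",im=im,d=d)
    c=im[120:300,90:250] if n=="top" else im[230:480,160:380]
    c=cv2.resize(c,(400,int(c.shape[0]*400/c.shape[1])));o[:c.shape[0],400*i:400*i+400]=c[:500]
cv2.imwrite("pics/hover.png",o[...,::-1])
```

```text
{'clock': 0.1, 'eef_pos': [254.555, 597.465, 230.473], 'tool_rot': [-3.14, 0.0, 2.739], 'force': [-0.558, -0.172, -0.207], 'width': 85.45}
```

View pics/hover.png

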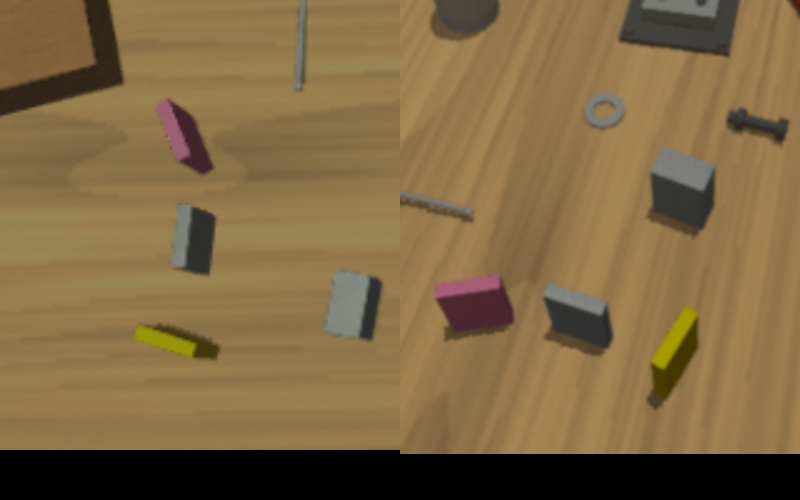

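The call was refused because every row needs all five keys, so nothing moved. The picture shows the spacer still untouched at top px (163,214).

Emit:
arm_command --deltas '[{"dx":0,"dy":0,"dz":0.03,"yaw":0,"jaw":1},{"dx":0,"dy":0,"dz":0.06,"yaw":0,"jaw":1},{"dx":0,"dy":0,"dz":0.1,"yaw":0,"jaw":1},{"dx":0,"dy":-0.03,"dz":0.12,"yaw":2,"jaw":1},{"dx":0.02,"dy":-0.07,"dz":0.12,"yaw":4,"jaw":1},{"dx":0.05,"dy":-0.11,"dz":0.12,"yaw":7,"jaw":1},{"dx":0.09,"dy":-0.14,"dz":0.12,"yaw":10,"jaw":1},{"dx":0.13,"dy":-0.17,"dz":0.11,"yaw":13,"jaw":1},{"dx":0.17,"dy":-0.2,"dz":0.09,"yaw":15,"jaw":1},{"dx":0.21,"dy":-0.22,"dz":0.06,"yaw":17,"jaw":1},{"dx":0.25,"dy":-0.24,"dz":0.03,"yaw":17,"jaw":1},{"dx":0.285,"dy":-0.247,"dz":0,"yaw":17,"jaw":1},{"dx":0.3085,"dy":-0.247,"dz":-0.03,"yaw":17,"jaw":1},{"dx":0.3085,"dy":-0.247,"dz":-0.05,"yaw":17,"jaw":1},{"dx":0.3085,"dy":-0.247,"dz":-0.05,"yaw":17,"jaw":1},{"dx":0.3085,"dy":-0.247,"dz":-0.05,"yaw":17,"jaw":1}]'

```text
clock: 1.8
eef_pos: [562.7, 351.5, 181.4]
tool_rot: [3.142, -0.001, 3.036]
force: [-0.3, 0.4, -0.5]
width: 85.3
gripper_force: 0.0
```

Run:
```python
from h import *
s=read_state();print({k:np.round(s[k],3).tolist() for k in("clock","eef_pos","tool_rot","force","width")})
o=np.zeros((500,800,3),np.uint8)
for i,n in enumerate(("top","side")):
    im,d=get_image(n);np.savez(f"{n}1.npz",im=im,d=d)
    c=im[120:300,90:250] if n=="top" else im[230:480,160:380]
    c=cv2.resize(c,(400,int(c.shape[0]*400/c.shape[1])));o[:c.shape[0],400*i:400*i+400]=c[:500]
cv2.imwrite("pics/hover2.png",o[...,::-1])
```

```text
{'clock': 1.8, 'eef_pos': [562.749, 351.451, 181.424], 'tool_rot': [3.142, -0.001, 3.036], 'force': [-0.257, 0.382, -0.471], 'width': 85.339}
```

View pics/hover2.png

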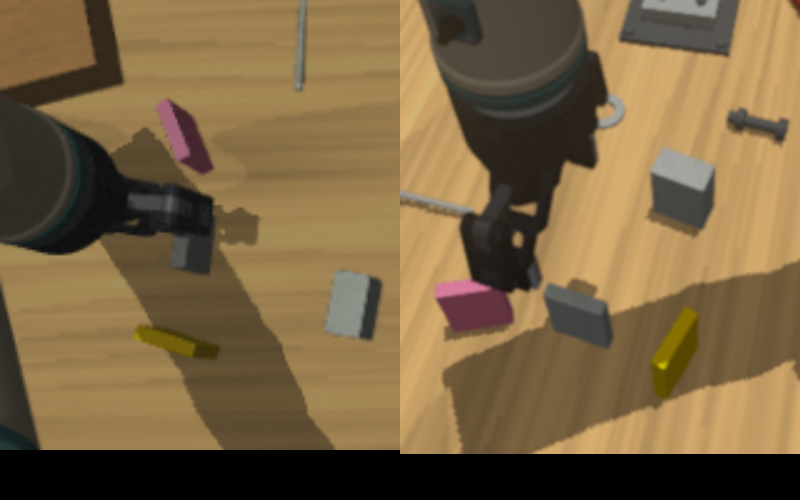

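The hover picture shows the open gripper above the spacer, clear of the pink and yellow bars. I'll go down and grip.

Emit:
arm_command --deltas '[{"dx":0,"dy":0,"dz":-0.03,"yaw":0,"jaw":1},{"dx":0,"dy":0,"dz":-0.06,"yaw":0,"jaw":1},{"dx":0,"dy":0,"dz":-0.09,"yaw":0,"jaw":1},{"dx":0,"dy":0,"dz":-0.12,"yaw":0,"jaw":0.8},{"dx":0,"dy":0,"dz":-0.135,"yaw":0,"jaw":0.6},{"dx":0,"dy":0,"dz":-0.143,"yaw":0,"jaw":0.4},{"dx":0,"dy":0,"dz":-0.143,"yaw":0,"jaw":0.3},{"dx":0,"dy":0,"dz":-0.143,"yaw":0,"jaw":0.25},{"dx":0,"dy":0,"dz":-0.143,"yaw":0,"jaw":0.2},{"dx":0,"dy":0,"dz":-0.143,"yaw":0,"jaw":0.15},{"dx":0,"dy":0,"dz":-0.143,"yaw":0,"jaw":0},{"dx":0,"dy":0,"dz":-0.143,"yaw":0,"jaw":0},{"dx":0,"dy":0,"dz":-0.143,"yaw":0,"jaw":0},{"dx":0,"dy":0,"dz":-0.143,"yaw":0,"jaw":0},{"dx":0,"dy":0,"dz":-0.143,"yaw":0,"jaw":0}]'

```text
clock: 3.4
eef_pos: [564.2, 351.9, 39.7]
tool_rot: [3.14, 0.002, 3.036]
force: [0.1, -0.2, 5.6]
width: 11.2
gripper_force: 59.5
```

Run:
```python
from h import *
s=read_state();print({k:np.round(s[k],3).tolist() for k in("clock","eef_pos","tool_rot","force","width","gripper_force")})
o=np.zeros((500,800,3),np.uint8)
for i,n in enumerate(("top","side")):
    im,d=get_image(n);np.savez(f"{n}2.npz",im=im,d=d)
    c=im[120:300,90:250] if n=="top" else im[340:480,180:320]
    c=cv2.resize(c,(400,int(c.shape[0]*400/c.shape[1])));o[:c.shape[0],400*i:400*i+400]=c[:500]
cv2.imwrite("pics/grip.png",o[...,::-1])
```

```text
{'clock': 3.4, 'eef_pos': [564.167, 351.876, 39.69], 'tool_rot': [3.14, 0.002, 3.036], 'force': [0.115, -0.2, 5.604], 'width': 11.182, 'gripper_force': 59.458}
```

View pics/grip.png

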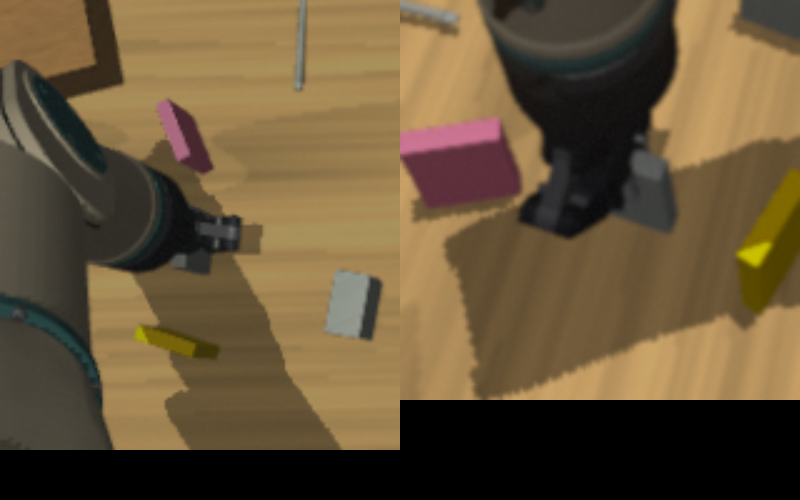

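Gripped: width is about 11 mm, grip 59 N, and the spacer's lower right corner stays at side px (276,420), so it did not shift. That puts the top view's bias in y at about -2 mm and the side view's at about +1 mm. Next I'll lift, turn and carry it over the joint.

Emit:
arm_command --deltas '[{"dx":0,"dy":0,"dz":0.02,"yaw":0,"jaw":0},{"dx":0,"dy":0,"dz":0.05,"yaw":0,"jaw":0},{"dx":0,"dy":0,"dz":0.08,"yaw":0,"jaw":0},{"dx":0,"dy":-0.01,"dz":0.1,"yaw":0,"jaw":0},{"dx":0,"dy":-0.03,"dz":0.1,"yaw":2,"jaw":0},{"dx":0,"dy":-0.06,"dz":0.1,"yaw":4,"jaw":0},{"dx":0,"dy":-0.09,"dz":0.1,"yaw":6,"jaw":0},{"dx":0,"dy":-0.125,"dz":0.1,"yaw":8.2,"jaw":0},{"dx":0,"dy":-0.16,"dz":0.1,"yaw":8.2,"jaw":0},{"dx":0,"dy":-0.195,"dz":0.1,"yaw":8.2,"jaw":0},{"dx":0,"dy":-0.23,"dz":0.1,"yaw":8.2,"jaw":0},{"dx":0,"dy":-0.265,"dz":0.1,"yaw":8.2,"jaw":0},{"dx":0,"dy":-0.3,"dz":0.1,"yaw":8.2,"jaw":0},{"dx":0,"dy":-0.33,"dz":0.1,"yaw":8.2,"jaw":0},{"dx":0,"dy":-0.355,"dz":0.1,"yaw":8.2,"jaw":0},{"dx":0,"dy":-0.375,"dz":0.1,"yaw":8.2,"jaw":0},{"dx":0,"dy":-0.387,"dz":0.1,"yaw":8.2,"jaw":0},{"dx":0,"dy":-0.392,"dz":0.1,"yaw":8.2,"jaw":0},{"dx":0,"dy":-0.392,"dz":0.1,"yaw":8.2,"jaw":0},{"dx":0,"dy":-0.392,"dz":0.1,"yaw":8.2,"jaw":0}]'

```text
clock: 5.5
eef_pos: [563.3, -39.4, 138.2]
tool_rot: [3.141, -0.0, -3.103]
force: [-0.9, 0.3, -2.1]
width: 11.0
gripper_force: 58.8
```

Run:
```python
from h import *
s=read_state();print({k:np.round(s[k],3).tolist() for k in("clock","eef_pos","tool_rot","force","width","gripper_force")})
o=np.zeros((500,800,3),np.uint8)
for i,n in enumerate(("top","side")):
    im,d=get_image(n);np.savez(f"{n}3.npz",im=im,d=d)
    c=im[150:270,310:430] if n=="top" else im[130:270,260:400]
    c=cv2.resize(c,(400,int(c.shape[0]*400/c.shape[1])));o[:c.shape[0],400*i:400*i+400]=c[:500]
cv2.imwrite("pics/over.png",o[...,::-1])
```

```text
{'clock': 5.5, 'eef_pos': [563.263, -39.428, 138.207], 'tool_rot': [3.141, -0.0, -3.103], 'force': [-0.863, 0.347, -2.142], 'width': 10.972, 'gripper_force': 58.849}
```

View pics/over.png

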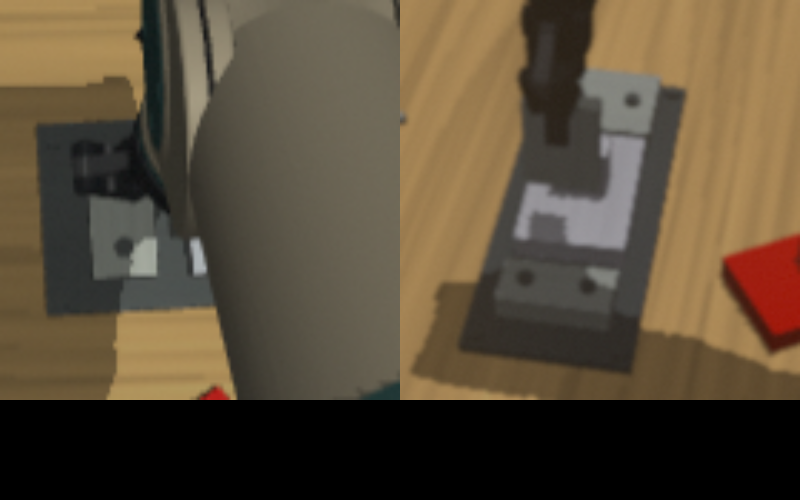

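The spacer hangs over the joint; its bottom edge is at side v≈197, u≈305–332. I'll locate that edge at its known height to get the side camera's local bias.

Run:
```python
from h import *
q=np.load("side3.npz");g=cv2.cvtColor(q["im"],cv2.COLOR_RGB2GRAY).astype(int);C=cloud("side",q["d"])
print(g[190:204,300:338:3])
# depth-based: points on held spacer face, z 100..135
m=(abs(C[...,0]-563)<32)&(abs(C[...,1]+33)<14)&(C[...,2]>101)&(C[...,2]<130)
p=C[m];print(m.sum(),p.min(0).round(1),p.max(0).round(1))
for b in range(100,130,5):
    k=p[(p[:,2]>=b)&(p[:,2]<b+5)];print(b,len(k),np.median(k[:,1]).round(1),k[:,0].min().round(1),k[:,0].max().round(1))
f=p[p[:,2]<115];c=np.polyfit(f[:,0]-563,f[:,1],1);print("face y",c[1].round(2),"yaw",np.degrees(np.arctan(c[0])).round(2),"expected",-39.4+6)
# stop front/top via depth in same picture & first: slim front face (y~+6)
q=np.load("side0.npz");D=cloud("side",q["d"])
for n,a,y,z0,z1 in(("slim front",25,7+2,12,24),("spacer front0",22,359,15,60)):
    k=D[(abs(D[...,0]-562)<a)&(abs(D[...,1]-y)<9)&(D[...,2]>z0)&(D[...,2]<z1)];c=np.polyfit(k[:,0]-562,k[:,1],1);print(n,len(k),np.median(k[:,1]).round(2),c.round(3))
ys,xs=np.nonzero(m);print("px",xs.min(),xs.max(),ys.min(),ys.max())
```

```text
[[ 71  64  62  61  63  63  62  61  62  63  65 105 147]
 [ 70  64  62  62  63  64  63  61  62  64  65 106 146]
 [ 69  68  65  61  61  63  62  63  61  63  65 112 146]
 [ 69  70  84  72  66  64  64  62  63  61  66 118 149]
 [ 69  75 119 108  84  63  64  62  63  62  66 123 147]
 [ 69  83 147 141 106  66  65  62  63  63  67 128 147]
 [ 70  90 151 149 110  71  69  67  66  62  67 134 148]
 [ 71 101 150 148 102  84  82  71  74  68  67 138 147]
 [ 70 114 151 149 120 106 106  88  87  79  77 142 146]
 [ 69 121 151 149 143 132 132 116 120  94 103 146 148]
 [ 70 127 151 150 150 148 149 143 146 121 132 146 149]
 [ 68 134 150 150 149 151 151 149 153 144 148 146 149]
 [ 67 141 149 151 149 150 151 148 150 149 151 146 149]
 [ 68 147 139 147 147 150 153 148 152 149 150 147 149]]
316 [538.9 -40.8 101. ] [589.4 -29.2 129.9]
100 39 -32.4 538.9 587.9
105 57 -32.2 539.0 587.3
110 53 -32.6 539.2 587.3
115 53 -32.1 539.2 587.4
120 51 -32.7 539.2 589.4
125 63 -32.5 539.0 589.2
face y -32.68 yaw 3.81 expected -33.4
slim front 102 8.84 [0.027 8.832]
spacer front0 320 358.16 [-1.20000e-01  3.58157e+02]
px 302 329 181 196
```

The side view's local bias is about +0.8 mm. With the bias taken out, both cameras put the joint centre at y≈-41.6 and the gap at about 20.5 mm. I'll shift -2 mm and go down a few mm into the joint, watching the force.

Emit:
arm_command --deltas '[{"dx":0,"dy":-0.002,"dz":-0.015,"yaw":0,"jaw":0},{"dx":0,"dy":-0.002,"dz":-0.03,"yaw":0,"jaw":0},{"dx":0,"dy":-0.002,"dz":-0.045,"yaw":0,"jaw":0},{"dx":0,"dy":-0.002,"dz":-0.056,"yaw":0,"jaw":0},{"dx":0,"dy":-0.002,"dz":-0.063,"yaw":0,"jaw":0},{"dx":0,"dy":-0.002,"dz":-0.068,"yaw":0,"jaw":0},{"dx":0,"dy":-0.002,"dz":-0.072,"yaw":0,"jaw":0},{"dx":0,"dy":-0.002,"dz":-0.075,"yaw":0,"jaw":0},{"dx":0,"dy":-0.002,"dz":-0.075,"yaw":0,"jaw":0}]'

```text
clock: 6.5
eef_pos: [563.2, -43.0, 63.2]
tool_rot: [3.142, -0.0, -3.105]
force: [0.4, 1.0, -3.2]
width: 10.7
gripper_force: 58.9
```

Run:
```python
from h import *
im,d=get_image("side");np.savez("side4.npz",im=im,d=d)
c=cv2.resize(im[130:260,265:395],(600,600),interpolation=cv2.INTER_CUBIC);cv2.imwrite("pics/ins.png",c[...,::-1])
```

```text
(no output)
```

View pics/ins.png

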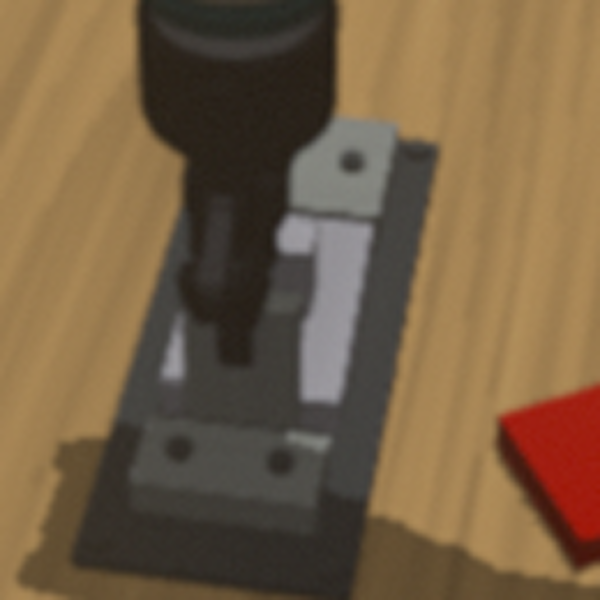

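The spacer's foot is now about 4 mm inside the joint with no contact: Fz -3.2 N is just its weight. I'll recentre by +1.3 mm and lower it onto the bed.

Emit:
arm_command --deltas '[{"dx":0,"dy":0.0007,"dz":0,"yaw":0,"jaw":0},{"dx":0,"dy":0.0013,"dz":-0.002,"yaw":0,"jaw":0},{"dx":0,"dy":0.0013,"dz":-0.005,"yaw":0,"jaw":0},{"dx":0,"dy":0.0013,"dz":-0.008,"yaw":0,"jaw":0},{"dx":0,"dy":0.0013,"dz":-0.011,"yaw":0,"jaw":0},{"dx":0,"dy":0.0013,"dz":-0.013,"yaw":0,"jaw":0},{"dx":0,"dy":0.0013,"dz":-0.0145,"yaw":0,"jaw":0},{"dx":0,"dy":0.0013,"dz":-0.0145,"yaw":0,"jaw":0}]'

```text
clock: 7.35
eef_pos: [563.1, -41.7, 48.5]
tool_rot: [3.142, -0.0, -3.105]
force: [-0.2, -0.4, -3.8]
width: 10.8
gripper_force: 58.9
```

Emit:
arm_command --deltas '[{"dx":0,"dy":0,"dz":-0.0005,"yaw":0,"jaw":0},{"dx":0,"dy":0,"dz":-0.001,"yaw":0,"jaw":0},{"dx":0,"dy":0,"dz":-0.0013,"yaw":0,"jaw":0},{"dx":0,"dy":0,"dz":-0.0013,"yaw":0,"jaw":0}]'

```text
clock: 7.75
eef_pos: [563.4, -41.7, 47.7]
tool_rot: [-3.142, 0.0, -3.105]
force: [-1.3, -0.1, -2.3]
width: 11.2
gripper_force: 59.1
```

Emit:
arm_command --deltas '[{"dx":0,"dy":0,"dz":-0.0005,"yaw":0,"jaw":0},{"dx":0,"dy":0,"dz":-0.0008,"yaw":0,"jaw":0},{"dx":0,"dy":0,"dz":-0.0008,"yaw":0,"jaw":0}]'

```text
clock: 8.05
eef_pos: [563.4, -41.7, 47.6]
tool_rot: [-3.142, 0.0, -3.105]
force: [-1.7, 0.6, 6.1]
width: 11.1
gripper_force: 60.3
```

It is down on the bed (z stalls at 47.6, Fz +6 N). I'll release gently and retreat upwards.

Emit:
arm_command --deltas '[{"dx":0,"dy":0,"dz":0,"yaw":0,"jaw":0.15},{"dx":0,"dy":0,"dz":0,"yaw":0,"jaw":0.2},{"dx":0,"dy":0,"dz":0,"yaw":0,"jaw":0.25},{"dx":0,"dy":0,"dz":0,"yaw":0,"jaw":0.32},{"dx":0,"dy":0,"dz":0,"yaw":0,"jaw":0.4},{"dx":0,"dy":0,"dz":0,"yaw":0,"jaw":0.4},{"dx":0,"dy":0,"dz":0,"yaw":0,"jaw":0.4},{"dx":0,"dy":0,"dz":0.01,"yaw":0,"jaw":0.4},{"dx":0,"dy":0,"dz":0.03,"yaw":0,"jaw":0.4},{"dx":0,"dy":0,"dz":0.06,"yaw":0,"jaw":0.4},{"dx":0,"dy":0,"dz":0.09,"yaw":0,"jaw":0.4},{"dx":0,"dy":0,"dz":0.12,"yaw":0,"jaw":0.4},{"dx":0,"dy":0,"dz":0.15,"yaw":0,"jaw":0.4},{"dx":-0.05,"dy":0.04,"dz":0.15,"yaw":0,"jaw":0.4},{"dx":-0.1,"dy":0.08,"dz":0.15,"yaw":0,"jaw":0.4},{"dx":-0.12,"dy":0.12,"dz":0.15,"yaw":0,"jaw":0.4},{"dx":-0.12,"dy":0.16,"dz":0.15,"yaw":0,"jaw":0.4},{"dx":-0.12,"dy":0.16,"dz":0.15,"yaw":0,"jaw":0.4}]'

```text
clock: 9.85
eef_pos: [441.4, 124.5, 197.9]
tool_rot: [3.138, 0.001, -3.095]
force: [-0.2, -0.3, -0.7]
width: 34.1
gripper_force: 0.0
```

Run:
```python
from h import *
s=read_state();print({k:np.round(s[k],3).tolist() for k in("clock","eef_pos","tool_rot","force","width")})
o=np.zeros((500,800,3),np.uint8)
for i,n in enumerate(("top","side")):
    im,d=get_image(n);np.savez(f"{n}5.npz",im=im,d=d)
    c=im[160:260,320:420] if n=="top" else im[140:260,270:390]
    c=cv2.resize(c,(400,400),interpolation=cv2.INTER_CUBIC);o[:400,400*i:400*i+400]=c
    C=cloud(n,d)
    for nm,h,x0,x1,y0,y1 in(("spacer",78,530,600,-60,-25),("lug",68,530,600,-135,-85),("tile",28,510,620,-180,-52),("slim",28,510,620,-33,15)):
        m=(abs(C[...,2]-h)<4)&(C[...,0]>x0)&(C[...,0]<x1)&(C[...,1]>y0)&(C[...,1]<y1)
        if m.sum()<20: print(n,nm,m.sum());continue
        p=cast(n,np.argwhere(m)[:,::-1],h)[:,:2];r=cv2.minAreaRect(p.astype(np.float32));print(n,nm,m.sum(),np.round(r[0],1),np.round(r[1],1),round(r[2],1),np.median(C[m][:,2]).round(1))
cv2.imwrite("pics/placed.png",o[...,::-1])
```

```text
{'clock': 9.85, 'eef_pos': [441.428, 124.531, 197.858], 'tool_rot': [3.138, 0.001, -3.095], 'force': [-0.217, -0.283, -0.717], 'width': 34.096}
top spacer 163 [562.8 -43. ] [49.2 12.1] 1.9 78.4
top lug 208 [ 565.5 -113.5] [40.  20.9] 2.7 68.5
top tile 1951 [ 565.7 -117.4] [ 80.7 128.5] 3.3 28.5
top slim 688 [561.5 -13. ] [80.1 39.6] 0.8 28.4
side spacer 129 [563.7 -36.9] [49.5 15.6] 1.8 76.2
side lug 135 [ 565.8 -106.4] [39.1 24.1] 3.5 66.4
side tile 735 [ 566.3 -114.9] [ 80.8 132.4] 2.5 26.4
side slim 616 [562.5 -11.6] [79.7 49.5] 1.2 26.7
```

View pics/placed.png

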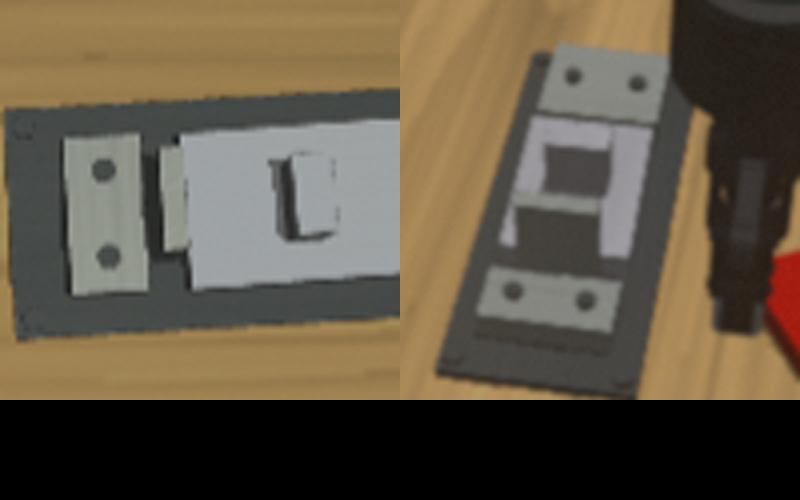

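The picture shows the spacer standing upright and free in the joint (top px ~(363,210)), clear of both faces, with the lug at (398,208) unmoved. Next I'll take the lug: x 565.5, y≈-112 after bias, yaw about +1° from now.

Emit:
arm_command --deltas '[{"dx":0.02,"dy":-0.04,"dz":0,"yaw":0,"jaw":0.5},{"dx":0.04,"dy":-0.08,"dz":0,"yaw":0,"jaw":0.5},{"dx":0.06,"dy":-0.12,"dz":0,"yaw":0.5,"jaw":0.5},{"dx":0.08,"dy":-0.16,"dz":0,"yaw":1,"jaw":0.5},{"dx":0.1,"dy":-0.195,"dz":0,"yaw":1,"jaw":0.5},{"dx":0.115,"dy":-0.22,"dz":0,"yaw":1,"jaw":0.5},{"dx":0.122,"dy":-0.23,"dz":-0.01,"yaw":1,"jaw":0.5},{"dx":0.122,"dy":-0.23,"dz":-0.03,"yaw":1,"jaw":0.5},{"dx":0.122,"dy":-0.23,"dz":-0.06,"yaw":1,"jaw":0.5},{"dx":0.122,"dy":-0.23,"dz":-0.085,"yaw":1,"jaw":0.5},{"dx":0.122,"dy":-0.23,"dz":-0.105,"yaw":1,"jaw":0.5},{"dx":0.122,"dy":-0.23,"dz":-0.105,"yaw":1,"jaw":0.5},{"dx":0.122,"dy":-0.23,"dz":-0.105,"yaw":1,"jaw":0.5}]'

```text
clock: 11.25
eef_pos: [564.7, -111.7, 91.5]
tool_rot: [3.141, -0.001, -3.087]
force: [0.7, -1.0, -0.0]
width: 42.7
gripper_force: 0.0
```

Run:
```python
from h import *
s=read_state();print({k:np.round(s[k],3).tolist() for k in("clock","eef_pos","tool_rot","force","width")})
o=np.zeros((400,800,3),np.uint8)
for i,n in enumerate(("top","side")):
    im,d=get_image(n);np.savez(f"{n}6.npz",im=im,d=d)
    c=im[160:260,340:440] if n=="top" else im[120:240,270:390]
    o[:400,400*i:400*i+400]=cv2.resize(c,(400,400),interpolation=cv2.INTER_CUBIC)
cv2.imwrite("pics/lug.png",o[...,::-1])
```

```text
{'clock': 11.25, 'eef_pos': [564.692, -111.7, 91.488], 'tool_rot': [3.141, -0.001, -3.087], 'force': [0.665, -0.963, -0.04], 'width': 42.736}
```

View pics/lug.png

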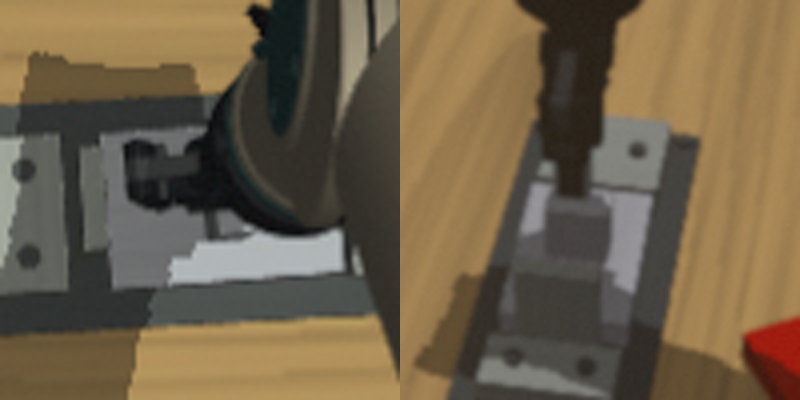

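The gripper is centred above the lug and clear of the spacer. I'll go down to TCP z≈34 and close.

Emit:
arm_command --deltas '[{"dx":0,"dy":0,"dz":-0.015,"yaw":0,"jaw":0.5},{"dx":0,"dy":0,"dz":-0.03,"yaw":0,"jaw":0.5},{"dx":0,"dy":0,"dz":-0.042,"yaw":0,"jaw":0.5},{"dx":0,"dy":0,"dz":-0.051,"yaw":0,"jaw":0.45},{"dx":0,"dy":0,"dz":-0.056,"yaw":0,"jaw":0.4},{"dx":0,"dy":0,"dz":-0.057,"yaw":0,"jaw":0.35},{"dx":0,"dy":0,"dz":-0.057,"yaw":0,"jaw":0.3},{"dx":0,"dy":0,"dz":-0.057,"yaw":0,"jaw":0.27},{"dx":0,"dy":0,"dz":-0.057,"yaw":0,"jaw":0.24},{"dx":0,"dy":0,"dz":-0.057,"yaw":0,"jaw":0.2},{"dx":0,"dy":0,"dz":-0.057,"yaw":0,"jaw":0.1},{"dx":0,"dy":0,"dz":-0.057,"yaw":0,"jaw":0.1},{"dx":0,"dy":0,"dz":-0.057,"yaw":0,"jaw":0.1}]'

```text
clock: 12.65
eef_pos: [565.6, -111.9, 35.3]
tool_rot: [-3.141, 0.001, -3.087]
force: [-1.1, 0.3, 5.6]
width: 19.3
gripper_force: 60.0
```

The lug is gripped (19.3 mm, 60 N). I'll square the tile to the bed by -1° while moving slowly towards the spacer, easing the downward press slightly.

Emit:
arm_command --deltas '[{"dx":0,"dy":0.0005,"dz":0.0003,"yaw":-0.3,"jaw":0.1},{"dx":0,"dy":0.001,"dz":0.0006,"yaw":-0.6,"jaw":0.1},{"dx":0,"dy":0.0015,"dz":0.0006,"yaw":-0.9,"jaw":0.1},{"dx":0,"dy":0.002,"dz":0.0006,"yaw":-1.1,"jaw":0.1},{"dx":0,"dy":0.0025,"dz":0.0006,"yaw":-1.1,"jaw":0.1},{"dx":0,"dy":0.003,"dz":0.0006,"yaw":-1.1,"jaw":0.1},{"dx":0,"dy":0.003,"dz":0.0006,"yaw":-1.1,"jaw":0.1}]'

```text
clock: 13.35
eef_pos: [565.2, -109.9, 35.3]
tool_rot: [-3.14, -0.0, -3.108]
force: [0.1, -4.2, 1.9]
width: 18.9
gripper_force: 59.6
```

```bash
python3 -c "
from h import *
s=read_state();print({k:np.round(s[k],3).tolist() for k in('clock','eef_pos','tool_rot','force','torque')})"
```

```text
{'clock': 13.35, 'eef_pos': [565.173, -109.886, 35.313], 'tool_rot': [-3.14, -0.0, -3.108], 'force': [0.144, -4.2, 1.866], 'torque': [-0.957, -0.002, -0.008]}
```

Emit:
arm_command --deltas '[{"dx":0,"dy":0.0005,"dz":0,"yaw":0,"jaw":0.1},{"dx":0,"dy":0.001,"dz":0,"yaw":0,"jaw":0.1},{"dx":0,"dy":0.0015,"dz":0,"yaw":0,"jaw":0.1},{"dx":0,"dy":0.002,"dz":0,"yaw":0,"jaw":0.1},{"dx":0,"dy":0.0025,"dz":0,"yaw":0,"jaw":0.1},{"dx":0,"dy":0.003,"dz":0,"yaw":0,"jaw":0.1},{"dx":0,"dy":0.0035,"dz":0,"yaw":0,"jaw":0.1},{"dx":0,"dy":0.004,"dz":0,"yaw":0,"jaw":0.1},{"dx":0,"dy":0.004,"dz":0,"yaw":0,"jaw":0.1}]'

```text
clock: 14.25
eef_pos: [565.2, -106.8, 35.4]
tool_rot: [-3.139, 0.0, -3.108]
force: [-0.4, -6.4, 1.5]
width: 19.3
gripper_force: 59.7
```

```bash
python3 -c "
from h import *
s=read_state();print({k:np.round(s[k],3).tolist() for k in('clock','eef_pos','tool_rot','force','torque')})"
```

```text
{'clock': 14.25, 'eef_pos': [565.163, -106.821, 35.358], 'tool_rot': [-3.139, 0.0, -3.108], 'force': [-0.44, -6.407, 1.524], 'torque': [-1.249, -0.089, -0.044]}
```

Emit:
arm_command --deltas '[{"dx":0,"dy":0.0004,"dz":0,"yaw":0,"jaw":0.1},{"dx":0,"dy":0.0008,"dz":0,"yaw":0,"jaw":0.1},{"dx":0,"dy":0.0012,"dz":0,"yaw":0,"jaw":0.1},{"dx":0,"dy":0.0016,"dz":0,"yaw":0,"jaw":0.1},{"dx":0,"dy":0.002,"dz":0,"yaw":0,"jaw":0.1},{"dx":0,"dy":0.002,"dz":0,"yaw":0,"jaw":0.1}]'

```text
clock: 14.85
eef_pos: [565.2, -104.9, 35.4]
tool_rot: [-3.139, 0.0, -3.108]
force: [0.0, -7.4, 1.0]
width: 19.1
gripper_force: 59.7
```

```bash
python3 -c "
from h import *
s=read_state();print({k:np.round(s[k],3).tolist() for k in('clock','eef_pos','tool_rot','force','torque')})"
```

```text
{'clock': 14.85, 'eef_pos': [565.19, -104.885, 35.362], 'tool_rot': [-3.139, 0.0, -3.108], 'force': [0.009, -7.412, 1.02], 'torque': [-1.246, -0.019, -0.022]}
```

Emit:
arm_command --deltas '[{"dx":0,"dy":0.0004,"dz":0,"yaw":0,"jaw":0.1},{"dx":0,"dy":0.0008,"dz":0,"yaw":0,"jaw":0.1},{"dx":0,"dy":0.0012,"dz":0,"yaw":0,"jaw":0.1},{"dx":0,"dy":0.0012,"dz":0,"yaw":0,"jaw":0.1}]'

```text
clock: 15.25
eef_pos: [565.2, -103.8, 35.3]
tool_rot: [-3.139, 0.0, -3.108]
force: [-0.6, -5.7, 0.5]
width: 19.2
gripper_force: 59.7
```

```bash
python3 -c "
from h import *
s=read_state();print({k:np.round(s[k],3).tolist() for k in('clock','eef_pos','tool_rot','force','torque')})"
```

```text
{'clock': 15.25, 'eef_pos': [565.181, -103.829, 35.342], 'tool_rot': [-3.139, 0.0, -3.108], 'force': [-0.582, -5.66, 0.531], 'torque': [-1.252, -0.02, -0.023]}
```

Emit:
arm_command --deltas '[{"dx":0,"dy":0.0004,"dz":-0.0004,"yaw":0,"jaw":0.1},{"dx":0,"dy":0.0008,"dz":-0.0008,"yaw":0,"jaw":0.1},{"dx":0,"dy":0.0012,"dz":-0.0008,"yaw":0,"jaw":0.1},{"dx":0,"dy":0.0012,"dz":-0.0008,"yaw":0,"jaw":0.1}]'

```text
clock: 15.65
eef_pos: [565.2, -103.8, 35.3]
tool_rot: [-3.138, 0.0, -3.109]
force: [-1.6, -10.0, 6.4]
width: 19.2
gripper_force: 60.4
```

```bash
python3 -c "
from h import *
s=read_state();print({k:np.round(s[k],3).tolist() for k in('clock','eef_pos','tool_rot','force','torque')})"
```

```text
{'clock': 15.65, 'eef_pos': [565.209, -103.828, 35.331], 'tool_rot': [-3.138, 0.0, -3.109], 'force': [-1.552, -10.001, 6.351], 'torque': [-1.539, 0.271, 0.066]}
```

Emit:
arm_command --deltas '[{"dx":0,"dy":0.0005,"dz":0.0003,"yaw":0,"jaw":0.1},{"dx":0,"dy":0.001,"dz":0.0005,"yaw":0,"jaw":0.1},{"dx":0,"dy":0.0015,"dz":0.0005,"yaw":0,"jaw":0.1},{"dx":0,"dy":0.0015,"dz":0.0005,"yaw":0,"jaw":0.1},{"dx":0,"dy":0.0015,"dz":0.0005,"yaw":0,"jaw":0.1}]'

```text
clock: 16.15
eef_pos: [565.2, -103.7, 35.5]
tool_rot: [-3.136, 0.0, -3.11]
force: [0.1, -11.3, 4.2]
width: 19.0
gripper_force: 60.0
```

```bash
python3 -c "
from h import *
s=read_state();print({k:np.round(s[k],4).tolist() for k in('clock','eef_pos','tool_rot','force','torque')})
for n in('top','side'):
    im,d=get_image(n);np.savez(n+'7.npz',im=im,d=d);C=cloud(n,d)
    for nm,h,x0,x1,y0,y1 in(('spacer',78,530,600,-60,-20),('tile',28,510,620,-175,-44),('slim',28,510,620,-33,15),('broad',28,510,620,-260,-177)):
        m=(abs(C[...,2]-h)<4)&(C[...,0]>x0)&(C[...,0]<x1)&(C[...,1]>y0)&(C[...,1]<y1)
        if m.sum()<20: print(n,nm,m.sum());continue
        p=cast(n,np.argwhere(m)[:,::-1],h)[:,:2];r=cv2.minAreaRect(p.astype(np.float32));print(n,nm,m.sum(),np.round(r[0],1),np.round(r[1],1),round(r[2],1))
"
```

```text
{'clock': 16.15, 'eef_pos': [565.1723, -103.7417, 35.4694], 'tool_rot': [-3.1363, 0.0003, -3.1097], 'force': [0.1057, -11.3364, 4.2019], 'torque': [-2.1752, 0.1404, 0.0887]}
top spacer 158 [562.9 -39.2] [49.2 12.2] 1.7
top tile 736 [ 564.6 -100. ] [ 80.5 108.7] 1.8
top slim 706 [561.5 -13. ] [80.  39.6] 0.8
top broad 0
side spacer 132 [563.7 -33.3] [49.7 15.2] 1.8
side tile 590 [ 566.  -107.7] [ 79.8 131.9] 1.9
side slim 650 [562.4 -10.2] [79.6 49.4] 2.5
side broad 337 [ 567.4 -211.1] [73.2 78.6] 88.3
```

The stack is in contact: y is stuck at -103.8 while the push rises, and the spacer-to-stop distance measures 26.2 mm against an expected 26. The tool has tilted by about 0.3° under load, so I'll check that the tile is still flat using plane fits before and now.

```bash
cat > flat.py <<'E'
from h import *
import sys
def fit(n,k,x0,x1,y0,y1,ref):
    C=cloud(n,np.load(f"{n}{k}.npz")["d"]);m=(abs(C[...,2]-ref)<5)&(C[...,0]>x0)&(C[...,0]<x1)&(C[...,1]>y0)&(C[...,1]<y1)
    p=C[m];
    for _ in range(3):
        A=np.c_[p[:,0]-565,p[:,1]+105,np.ones(len(p))];c=np.linalg.lstsq(A,p[:,2],rcond=None)[0];r=p[:,2]-A@c;p=p[abs(r)<2.5*r.std()]
    return len(p),(c*[1000,1000,1]).round(2),r.std().round(2),round(float(1000*r.std()/p[:,1].std()/len(p)**.5),2)
for k in sys.argv[1:]:
    for n in("top","side"):
        print(k,n,"tile slopes(mrad x,y),z",*fit(n,k,530,602,-160,-60,28),"| broad",*fit(n,k,532,605,-240,-185,28))
E
python3 flat.py 0 5 7
```

```text
0 top tile slopes(mrad x,y),z 1403 [ 4.52 -1.2  28.58] 1.77 1.52 | broad 878 [ 5.31 -4.28 28.25] 1.74 3.67
0 side tile slopes(mrad x,y),z 748 [-1.15  1.71 26.39] 1.14 1.54 | broad 484 [-1.56 -2.36 26.04] 1.31 3.67
5 top tile slopes(mrad x,y),z 1386 [ 3.4   0.39 28.55] 1.69 1.46 | broad 889 [ 2.64 -2.99 28.46] 1.79 3.74
5 side tile slopes(mrad x,y),z 424 [ 0.97  0.33 26.49] 1.25 2.28 | broad 475 [ 0.07  2.3  26.67] 1.2 3.41
7 top tile slopes(mrad x,y),z 480 [-0.61 -4.21 28.64] 1.93 3.54 | broad 0 [0. 0. 0.] nan nan
7 side tile slopes(mrad x,y),z 369 [-1.25 -1.13 26.57] 1.13 2.17 | broad 241 [ 2.27  2.7  26.86] 1.33 5.16
  ret = _var(a, axis=axis, dtype=dtype, out=out, ddof=ddof,
  arrmean = um.true_divide(arrmean, div, out=arrmean,
  ret = ret.dtype.type(ret / rcount)
```

Image noise (about 2 mrad) is too coarse to settle it, but TCP z rose 0.15 mm, so the back edge may be lifting slightly. I'll press down more and watch z and roll.

Emit:
arm_command --deltas '[{"dx":0,"dy":0,"dz":-0.0005,"yaw":0,"jaw":0.1},{"dx":0,"dy":0,"dz":-0.001,"yaw":0,"jaw":0.1},{"dx":0,"dy":0,"dz":-0.0015,"yaw":0,"jaw":0.1},{"dx":0,"dy":0,"dz":-0.0015,"yaw":0,"jaw":0.1},{"dx":0,"dy":0,"dz":-0.0015,"yaw":0,"jaw":0.1}]'

```text
clock: 16.75
eef_pos: [565.2, -103.8, 35.3]
tool_rot: [-3.136, 0.001, -3.11]
force: [-3.5, -12.8, 14.7]
width: 19.4
gripper_force: 61.5
```

```bash
python3 -c "
from h import *
s=read_state();print({k:np.round(s[k],4).tolist() for k in('clock','eef_pos','tool_rot','force','torque')})"
```

```text
{'clock': 16.75, 'eef_pos': [565.1936, -103.8384, 35.3133], 'tool_rot': [-3.1362, 0.0006, -3.11], 'force': [-3.4796, -12.8063, 14.6973], 'torque': [-1.8074, 0.7371, 0.164]}
```

z is back at its flat value of 35.3 with the pile seated. I'll ease the down-press to a moderate value and hold still to check that the push is steady.

Emit:
arm_command --deltas '[{"dx":0,"dy":-0.0002,"dz":0.0004,"yaw":0,"jaw":0.1},{"dx":0,"dy":-0.0004,"dz":0.0007,"yaw":0,"jaw":0.1},{"dx":0,"dy":-0.0004,"dz":0.0007,"yaw":0,"jaw":0.1},{"dx":0,"dy":-0.0004,"dz":0.0007,"yaw":0,"jaw":0.1},{"dx":0,"dy":-0.0004,"dz":0.0007,"yaw":0,"jaw":0.1},{"dx":0,"dy":-0.0004,"dz":0.0007,"yaw":0,"jaw":0.1}]'

```text
clock: 17.35
eef_pos: [565.2, -103.9, 35.3]
tool_rot: [-3.137, 0.0, -3.11]
force: [-1.8, -11.5, 10.3]
width: 18.9
gripper_force: 60.8
```

```bash
python3 -c "
from h import *
for i in range(4):
    s=read_state();print({k:np.round(s[k],4).tolist() for k in('clock','eef_pos','tool_rot','force','torque')})
    im,d=get_image('side')
np.savez('side8.npz',im=im,d=d);C=cloud('side',d)
m=(abs(C[...,2]-78)<4)&(abs(C[...,0]-565)<35)&(abs(C[...,1]+36)<18);p=cast('side',np.argwhere(m)[:,::-1],78)[:,:2];print(cv2.minAreaRect(p.astype(np.float32)),np.median(C[m][:,2]))"
```

```text
{'clock': 17.35, 'eef_pos': [565.1814, -103.8646, 35.3484], 'tool_rot': [-3.1367, 0.0005, -3.1098], 'force': [-1.7557, -11.4512, 10.2938], 'torque': [-1.7624, 0.3804, 0.1078]}
{'clock': 17.4, 'eef_pos': [565.1861, -103.8319, 35.3735], 'tool_rot': [-3.1367, 0.0005, -3.1098], 'force': [-2.0435, -11.7047, 9.0733], 'torque': [-1.707, 0.4361, 0.0992]}
{'clock': 17.45, 'eef_pos': [565.202, -103.8317, 35.3656], 'tool_rot': [-3.1367, 0.0005, -3.1097], 'force': [-2.165, -11.5316, 10.1108], 'torque': [-1.7405, 0.4404, 0.0716]}
{'clock': 17.5, 'eef_pos': [565.164, -103.837, 35.3308], 'tool_rot': [-3.1367, 0.0004, -3.1097], 'force': [-2.1427, -10.3857, 9.223], 'torque': [-1.81, 0.4564, 0.138]}
((563.6301879882812, -33.14455032348633), (49.800811767578125, 15.384113311767578), 2.9417898654937744) 76.29909562096265
```

Steady push of about 11 N, grip held, spacer upright and seated, tile down on the bed. I'm handing the job in.

```bash
python3 -c "
from cell import finish_job
print(finish_job())"
```

```text
the job is handed in; nothing more can be done
None
```

I stood the spacer upright in the wide joint and released it, then took the tile by its lug and pressed it against spacer and slim stop; handed in at 17.5 s, still holding a steady push of about 11 N. Squareness agrees to within what the camera can resolve, flatness rests on TCP height alone because the images were too noisy to confirm it, and nothing was commanded near the thick bar, washer or bolt.

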